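Set the roller gap of the nut crusher with a feeler

TASK

Set the roller gap of the small green nut crusher with the yellow-handled feeler: take it from the wooden block, stand it upright in the gap between the rollers, right down on the plate beneath them, and let go. Swing the red-balled lever gently until the rollers nip the feeler, then draw the feeler slowly upwards, keeping its foot below the nip: it should slide with a steady drag of about 10 N; if not, correct the lever and feel again. Leave the feeler standing in the gap, held by that same drag, so that I can check it by hand, and neither jam it nor disturb the other things.

Things in the scene. Friction and masses are not known exactly. Their poses are not given: they have to be found in the camera images.
- mill: Hand-driven green nut crusher, screwed down (fixed), on a wooden board 300 x 240 x 18 mm; two cheeks, 150 mm long in x, inner faces at y = -57 and +57 mm, tops at z = 114 mm; two rollers between them. Origin: centre of the board's underside, z up. The hand crank of the far roller stands out at the +y side, up to y = 150 mm and x = 120 mm, below z = 115 mm.
- gap (a point): Fixed point of the crusher at mill x = 0, y = 0, z = 85 mm: height of the roller axes and of the nip. Axes as the mill's. The rollers, fluted steel, 50 mm diameter, lie along y (usable y -30 to 30 mm), tops at z = 110 mm. The far (+x) one is bolted in slots: its face lies anywhere from x = -1.5 to +6.5 mm, so the lever reading does not tell the gap.
- plate (a point): Fixed point of the crusher under the gap, at mill x = 0, y = 0, z = 20 mm: top of the aluminium plate under the rollers, on which the feeler's foot stands.
- gap_lever (a joint): Eccentric lever outside the -y cheek, rad, 0 to 1.2; starts open at 0 to 0.1, grows as the gap closes: the near (-x) roller's face is at mill x = -11 mm + 16 mm per rad; it is sprung: nip rises 5 to 8 N per mm closed. Pivot along the mill's y at mill x -36, y -85, z 85 mm; arm leans 0.45 rad to mill -x at 0, upright at 0.45. Stiff (4 N at the ball), stays where left.
- lever_ball (a point): Centre of the lever's red ball, 26 mm diameter, 90 mm from the pivot, spins on its stud; its axes turn with the lever. Best pushed along its travel (pinched across it, it creeps out). Nipping the feeler adds to the push at the ball 0.18 N per N of nip.
- feeler: The feeler to use, 130 g: steel blade 5 mm (x) by 24 mm (y), its last 10 mm 3 x 20 mm; yellow handle 12 mm (x) x 26 mm (y) from z = 105 to 165 mm. Origin: centre of the foot; z up to the handle. Friction on each roller 0.54 to 0.66. Loose, it draws with its 1.3 N weight alone; right, the nip is about 8 N and the drag 10 N (7 to 13) over the weight; read after a stop, 2 N less. 40 N of nip jams it.
- block: Wooden feeler block, fixed: 120 (x) x 70 (y) x 60 mm high, two slots 50 mm deep, 7 mm (x) by 26 mm (y), at x = -30 and +30 mm. Origin: centre of its underside. One slot holds the yellow feeler, the other the blue one, upright, feet 10 mm above the table.
- spare_feeler: Blue-handled 3 mm feeler of the same shape in the other slot: leave it there. Origin: centre of the foot.
- hopper: The crusher's green sheet-metal hopper, taken off, standing mouth down, 196 mm square, 105 mm high; leave it. Origin: centre of the underside.
- jar: Red preserve jar, 72 mm diameter, 105 mm high; leave it. Origin: centre of the underside.
There are look-alikes about, which are no part of the job. What is shaped like the feeler but orange is not meant.

How it is judged:
By the outcome, as a careful person would: the job done as asked, in the order asked, and still so for the second after the job is handed in, with the robot touching nothing.
It also fails if it takes over 72 s, if anything falls off the work surface, if the arm or the gripper's body presses on something with over 40 N, if the wrist force passes 120 N, or if a joint passes its speed limit or range.

ROBOT

A 7-joint arm with a two-finger parallel gripper is mounted at the origin on the work surface. World frame = base frame: x ahead of the robot, y to its left, z up, the work surface at z = 0. Lengths are in m, angles in degrees, forces in N, time in s.
With the tool pointing down it reaches from about 0.425 to 0.875 m from the base axis. Payload 4.7 kg.
Tool frame: the origin (TCP) lies at the very end of the fingers, on their centre line; the grasp point (between the pads) lies 19 mm behind it; z points along the fingers, y is the line along which they close (so a half turn about z gives the same grasp; the last joint's range is limited). The gripper opens to 87 mm and grips with 3 to 60 N. Pads are 19 mm wide; open, the fingers measure 117 mm over their backs; the gripper's body (75 mm by 190 mm) begins 51 mm behind the grasp point.
Start: joints at [-62.275, 18.392, -4.016, 83.108, 1.295, 78.541, -3.26], TCP at [0.294, 0.58, 0.186] pointing down, gripper open.
Joint ranges: [-163.93, 163.93], [-17.29, 119.83], [-79.2, 71.16], [3.27, 140.29], [-89.18, 269.18], [5.43, 117.66], [-154.24, 154.24]. Speed limits (degrees/s): [147.25, 147.25, 180, 180, 180, 180, 180].

INTERFACE

Orientations are given as [roll, pitch, yaw] about the fixed x, y, z axes, in that order (R = Rz(yaw) Ry(pitch) Rx(roll)).
In Python, from cell import telemetry, cams, env gives the robot as it stands.
- The arm moves only by the tool arm_command, never from a script. Its argument "series" is text: rows parted by semicolons, each of 5 numbers parted by spaces: the shift along the tool's x, y, z in mm, then the turn about the tool's z in rad, then the closure in counts, from 0 (fully open) to 255 (shut). A call has 1 to 20 rows; each row shifts and turns the commanded pose from where the row before left it, along the tool's axes as they then stand; what a row does not reach is not made up. A row lasts 1/12 s, in which the tool goes at most 41.7 mm and 7.16 degrees, less where a joint would pass 70% of its speed; a pose out of reach is approached as far as the arm can. A call is refused whole if a number of a shift passes 41.7 or a number of a turn 0.125, either way. A call with a gripper value outside its range is refused whole. The fingers move at their own pace and stop on an object; "squeeze" is the grip in N (left out, the last holds). Time passes only in rows, so rows that do not move let the fingers close. It gives the time, the measured TCP pose, the force, the opening and the grip force at its end, in the units of the state.
- telemetry.get_obs(): the state, without advancing time (a new reading comes with each control period).
- cams.read_camera(name): name is "scene" or "top"; returns the picture (384x512x3 uint8, blue, green, red); there is no depth.
- cams.calibration(name): a dict with "K" (3x3 intrinsics, pixels), "origin" and "rotation" of the camera in the world. Camera axes: x right, y down, z forward; pixel columns grow to the right and rows downward; lengths in m; the calibration is good to about 2 mm. A picture is of the moment at which its call begins. calibration takes no time and is no camera call.
- env.sign_off(): hands the job in; it is judged then, once.
The state is a dict: "time_s": time; "qpos": joint angles; "joint_velocities": joint speeds; "effort": joint torques, N m; "tool_pos": TCP position; "tool_rot": TCP orientation; "force": force on the tool from outside, world axes, zero at the start; "wrist_torque": the same for the moment, N m; "grip_width": finger opening in m; "grasp_force": force on a finger pad.
Only numpy, scipy, OpenCV 4.12 (cv2) and the standard library are available. Lean on these libraries where they do the work, as an engineer would, in place of code of your own. Each camera call takes 0.05 s, during which the arm holds its last target. There are 200 camera calls.

## Working session

There is one attempt and no reset: what is moved stays moved. The work goes in short steps, Python scripts to look and compute and a tool call to move; the robot and the scene stay as the last step left them, time stands still between calls to the robot, and variables do not carry over. Pictures are saved under pics/ and viewed, at most 10 in all, crops included, and the job is handed in when it is done.

Besides the shell and the picture viewer there is one more tool, called as name(argument=value, ...) on one line, values as JSON. arm_command: Moves the arm, as the interface text tells. Its arguments: {"type":"object","properties":{"series":{"type":"string"},"squeeze":{"type":"number"}},"required":["series"]}

```bash
mkdir -p pics; python3 - <<'E'
from cell import telemetry, cams, env
import cv2, numpy as np
for n in ("scene","top"):
    im=cams.read_camera(n); cv2.imwrite(f"pics/{n}0.png",im)
    c=cams.calibration(n); print(n,np.round(c["K"],1).tolist(),np.round(c["origin"],4),np.round(c["rotation"],4).tolist())
o=telemetry.get_obs(); print(o)
E
```

```text
scene [[352.2, 0.0, 257.6], [0.0, 352.2, 186.6], [0.0, 0.0, 1.0]] [ 0.9046 -0.4745  0.5982] [-126.7875, 0.1398, 30.3849]
top [[354.1, 0.0, 256.5], [0.0, 354.1, 188.2], [0.0, 0.0, 1.0]] [0.5059 0.0964 0.9666] [-176.6868, -0.5504, -90.3826]
{'time_s': 0.1, 'qpos': array([-62.27442873,  18.4344357 ,  -4.01622638,  83.16576474,
         1.29631859,  78.54084014,  -3.26045165]), 'joint_velocities': array([ 0.09925117, -0.03084042, -0.01258103, -0.20757425,  0.05643449,
        0.03587731,  0.0308782 ]), 'effort': array([ 5.23414997e-05, -4.92572629e+01, -4.05492643e-01, -3.13398778e+01,
       -6.39691134e-02,  3.94059252e-02,  6.59093848e-05]), 'tool_pos': array([0.2940658 , 0.57907278, 0.18479412]), 'tool_rot': array([-1.79904264e+02,  6.42430685e-03,  1.53084452e+02]), 'force': array([0.34207752, 0.10676628, 0.09889706]), 'wrist_torque': array([-0.0232611 ,  0.02435426, -0.02862583]), 'grasp_force': 0.0, 'grip_width': 0.0870923516693766}
```

View pics/scene0.png

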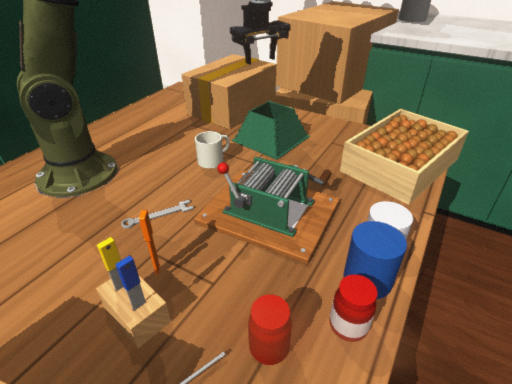

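View pics/top0.png

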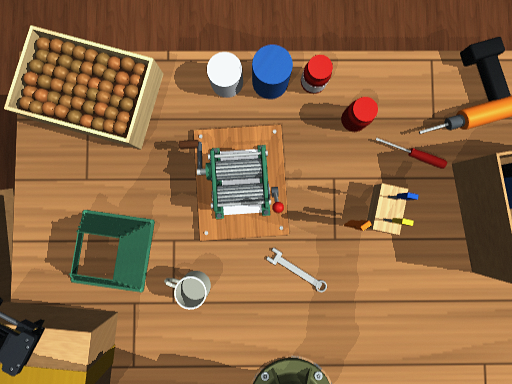

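```bash
cat > h.py <<'E'
from cell import telemetry, cams, env
import cv2, numpy as np
from scipy.spatial.transform import Rotation as R
C={}
for n in ("scene","top"):
    c=cams.calibration(n); C[n]=(np.array(c["K"]),np.array(c["origin"]),R.from_euler("xyz",c["rotation"],degrees=True).as_matrix())
def ray(n,p):
    K,o,M=C[n]; d=M@np.linalg.inv(K)@[p[0],p[1],1]; return o,d/np.linalg.norm(d)
def onz(n,p,z):
    o,d=ray(n,p); return o+d*(z-o[2])/d[2]
def cross(pa,pb):  # scene, top pixels -> point, miss
    (a,u),(b,v)=ray("scene",pa),ray("top",pb)
    s=np.linalg.lstsq(np.c_[u,-v],b-a,rcond=None)[0]; p,q=a+u*s[0],b+v*s[1]
    return (p+q)/2,np.linalg.norm(p-q)
def proj(n,p):
    K,o,M=C[n]; x=K@(M.T@(np.array(p)-o)); return x[:2]/x[2]
def blobs(im,lo,hi,amin=15):
    m=cv2.inRange(cv2.cvtColor(im,cv2.COLOR_BGR2HSV),np.array(lo),np.array(hi))
    k,l,s,c=cv2.connectedComponentsWithStats(m)
    return [(np.round(c[i],1).tolist(),s[i].tolist()) for i in range(1,k) if s[i][4]>=amin],l
E
python3 - <<'E'
from h import *
s=cv2.imread("pics/scene0.png");t=cv2.imread("pics/top0.png")
for n,im in(("scene",s),("top",t)):
    print(n,"yel",blobs(im,(24,180,120),(34,255,255))[0]);print("blue",blobs(im,(105,150,80),(125,255,255))[0])
    print("orange",blobs(im,(6,215,150),(14,255,255))[0]);print("red",blobs(im,(0,220,120),(4,255,255))[0])
W=np.zeros((600,800,3),np.uint8)
f=lambda im,x,y,w,h,k:cv2.resize(im[y:y+h,x:x+w],None,fx=k,fy=k,interpolation=cv2.INTER_CUBIC)
W[:600,:500]=f(t,190,120,100,120,5)
W[:300,500:800]=f(t,355,175,60,60,5)
W[300:600,500:800]=f(s,90,205,75,75,4)
cv2.imwrite("pics/c1.png",W)
E
```

```text
scene yel [([104.4, 248.7], [97, 237, 17, 33, 150])]
blue [([376.0, 251.6], [345, 222, 61, 68, 2769]), ([125.8, 271.9], [116, 256, 23, 34, 299])]
orange [([146.8, 237.2], [140, 210, 17, 60, 210])]
red [([223.0, 168.2], [219, 163, 9, 10, 23]), ([355.9, 296.2], [335, 276, 42, 43, 1296]), ([267.9, 298.0], [264, 295, 8, 8, 23]), ([278.6, 302.8], [272, 295, 15, 15, 74]), ([264.4, 360.3], [257, 356, 16, 8, 38])]
top yel [([405.7, 222.2], [402, 218, 11, 8, 23])]
blue [([272.8, 66.4], [252, 45, 40, 52, 1373]), ([411.9, 195.6], [407, 193, 11, 6, 55])]
orange [([487.1, 104.5], [463, 96, 49, 19, 191]), ([488.7, 120.4], [468, 113, 44, 15, 122])]
red [([325.7, 79.5], [320, 75, 11, 8, 25]), ([434.2, 158.4], [418, 151, 29, 16, 83]), ([278.4, 207.2], [274, 202, 9, 10, 35])]
```

View pics/c1.png

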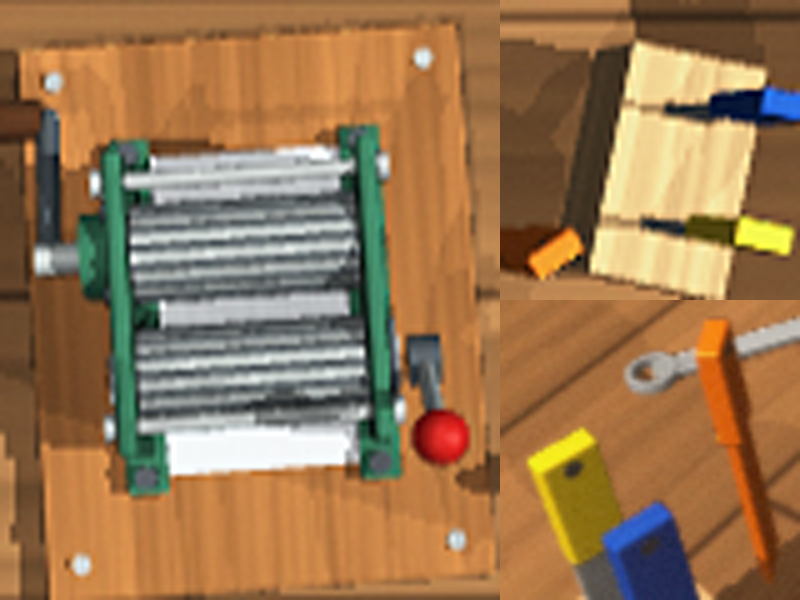

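Candidates: yellow feeler (top 408,222 / scene 104,249), blue spare (412,196 / 126,272), orange look-alike (367,225 / 147,237). The crop shows the yellow handle standing in the block's lower slot, so yellow it is; the open roller gap is the white strip at about (240,182) in top.

```bash
python3 - <<'E'
from h import *
t=cv2.imread("pics/top0.png")
g=cv2.cvtColor(t,cv2.COLOR_BGR2HSV)
# screws: refine by low-saturation bright centroid
S=[]
for u,v in((190+55/5,120+82/5),(190+423/5,120+57/5),(190+457/5,120+540/5),(190+82/5,120+565/5)):
    x0,y0=int(u-.5)-4,int(v-.5)-4; w=np.clip(160-g[y0:y0+9,x0:x0+9,1].astype(float),0,None)
    w[w<50]=0; yy,xx=np.mgrid[y0:y0+9,x0:x0+9]; S.append(onz("top",((w*xx).sum()/w.sum(),(w*yy).sum()/w.sum()),.02))
S=np.array(S); c=S.mean(0); d=(S[0]+S[1]-S[2]-S[3])/2; e=(S[0]+S[3]-S[1]-S[2])/2
print("mill",c,"yaw",np.degrees(np.arctan2(d[1],d[0])),np.degrees(np.arctan2(-e[0],e[1])),np.linalg.norm(d),np.linalg.norm(e))
y=np.arctan2(d[1],d[0]);y2=np.arctan2(-e[0],e[1]);y=(y+y2)/2;M=np.array([[np.cos(y),-np.sin(y)],[np.sin(y),np.cos(y)]])
loc=lambda p:(M.T@(p[:2]-c[:2])*1000).round(1)
# gap: edges of white strip in columns
for u in (226,234,242,250,256):
    print(u,g[174:192,u,2].tolist())
    for v in (179,180,181,182,183,184,185,186): print(v,loc(onz("top",(u,v),.085)),end=" ")
    print()
p,m=cross((223,168.2),(278.4,207.2));print("ball",p,m,loc(p),"z",p[2])
# handle top and block top corners
cr=lambda x,y:(355+(x-500)/5-.4,175+y/5-.4)
q=[onz("top",cr(*k),.175) for k in((740,217),(795,230),(788,255),(735,245))];print("handle",np.mean(q,0),np.round(q,4)[:,:2].tolist())
b=[onz("top",cr(*k),.06) for k in((638,40),(768,68),(722,300),(590,272))];bc=np.mean(b,0)
d=b[0]+b[1]-b[2]-b[3];print("block",bc,np.degrees(np.arctan2(d[1],d[0])))
print("yellow from block",bc-.03*d/np.linalg.norm(d)); print(cross((106,244),cr(765,236)))
o=[onz("top",cr(555,253),z) for z in(.165,.12)];print("orange",o)
E
```

```text
mill [0.57907973 0.13024448 0.02      ] yaw 3.3754471563944173 3.4792830989458867 0.25977508756372003 0.19986061912617192
226 [167, 170, 94, 100, 112, 91, 158, 207, 202, 203, 185, 107, 88, 81, 135, 163, 109, 136]
179 [ 3.2 33.2] 180 [ 0.7 33.3] 181 [-1.8 33.5] 182 [-4.3 33.6] 183 [-6.8 33.8] 184 [-9.3 33.9] 185 [-11.8  34.1] 186 [-14.3  34.3] 
234 [182, 116, 113, 142, 84, 130, 198, 194, 193, 199, 168, 74, 111, 104, 158, 166, 96, 171]
179 [ 1.9 13.3] 180 [-0.6 13.4] 181 [-3.1 13.6] 182 [-5.6 13.7] 183 [-8.1 13.9] 184 [-10.6  14.1] 185 [-13.1  14.2] 186 [-15.6  14.4] 
242 [151, 87, 96, 111, 85, 150, 201, 195, 199, 178, 92, 85, 89, 135, 168, 114, 136, 207]
179 [ 0.6 -6.7] 180 [-1.9 -6.5] 181 [-4.4 -6.3] 182 [-6.9 -6.2] 183 [-9.4 -6. ] 184 [-11.9  -5.9] 185 [-14.4  -5.7] 186 [-16.9  -5.5] 
250 [114, 112, 140, 78, 127, 198, 194, 193, 182, 117, 79, 114, 100, 136, 118, 111, 189, 217]
179 [ -0.7 -26.6] 180 [ -3.2 -26.4] 181 [ -5.7 -26.3] 182 [ -8.2 -26.1] 183 [-10.7 -25.9] 184 [-13.2 -25.8] 185 [-15.7 -25.6] 186 [-18.2 -25.4] 
256 [86, 65, 68, 70, 145, 195, 191, 194, 179, 96, 58, 72, 135, 164, 110, 138, 206, 206]
179 [ -1.7 -41.5] 180 [ -4.2 -41.4] 181 [ -6.7 -41.2] 182 [ -9.2 -41. ] 183 [-11.7 -40.9] 184 [-14.2 -40.7] 185 [-16.7 -40.5] 186 [-19.2 -40.4] 
ball [0.51059566 0.04058724 0.16752422] 0.004353774633405639 [-73.7 -85.4] z 0.16752421988079672
handle [ 0.47395196 -0.24869715  0.175     ] [[0.4828, -0.238], [0.4769, -0.2625], [0.4657, -0.259], [0.4704, -0.2353]]
block [ 0.50396482 -0.25615915  0.06      ] -13.09688772092051
yellow from block [ 0.47474517 -0.2493612   0.06      ]
(array([ 0.47571189, -0.24849475,  0.171806  ]), np.float64(0.004541296877872977))
orange [array([ 0.46689723, -0.15771123,  0.165     ]), array([ 0.46470901, -0.171976  ,  0.12      ])]
```

arm_command(series="0 0 -40 -0.122 120; 0 0 -40 -0.122 120; -26 -29.4 -30 0 120; -26 -29.4 0 0 120; -26 -29.4 0 0 120; -26 -29.4 0 0 120; -26 -29.4 0 0 120; -26 -29.4 0 0 120; -26 -29.4 0 0 120; -26 -29.4 0 0 120; -26 -29.4 0 0 120; -26 -29.4 0 0 120; -26 -29.4 0 0 120; -6.9 -40 0 0 120; -6.9 -40 0 0 120; -6.9 -40 0 0 120; -6.9 -40 0 0 120; -6.9 -40 0 0 120; -6.9 -40 0 0 120; -6.9 -40 0 0 120", squeeze=30)

```text
time_s: 1.77
tool_pos: [0.4813, -0.0799, 0.2909]
tool_rot: [180.0, -0.0, 167.1]
force: [0.5, -0.3, 0.6]
grip_width: 0.0461
grasp_force: 0.0
```

```bash
cat >> h.py <<'E'
def to(x,y,z,psi):
    o=telemetry.get_obs(); p=np.array(o["tool_pos"]); r=o["tool_rot"]
    M=R.from_euler("xyz",r,degrees=True).as_matrix(); d=(psi-r[2]+180)%360-180
    print("t",round(o["time_s"],2),"pos",p.round(4),"rot",np.round(r,2),"w",round(o["grip_width"],4),"F",np.round(o["force"],2),"q",np.round(o["qpos"],0))
    print("shift mm",(M.T@(np.array([x,y,z])-p)*1000).round(1),"turn rad",round(-np.radians(d),3))
E
python3 -c "
from h import *
to(.4745,-.2488,.25,167)"
```

```text
t 1.77 pos [ 0.4813 -0.0799  0.2909] rot [ 1.7998e+02 -1.0000e-02  1.6707e+02] w 0.0461 F [ 0.46 -0.3   0.62] q [-22.  -5.  26.  96.   2.  88.  82.]
shift mm [ -31.2 -166.2   40.8] turn rad 0.001
```

arm_command(series="-7 -38 0 0 120; -7 -38 0 0 120; -7 -38 0 0 120; -7 -38 0 0 120; 0 0 0 0 120; 0 0 0 0 120; 0 0 0 0 120")

```text
time_s: 2.35
tool_pos: [0.4753, -0.2316, 0.2906]
tool_rot: [180.0, -0.1, 167.1]
force: [0.4, 0.5, 1.0]
grip_width: 0.0456
grasp_force: 0.0
```

```bash
python3 -c "
from h import *
to(.4745,-.2488,.25,167)
for n in ('scene','top'):
    im=cams.read_camera(n); cv2.imwrite(f'pics/{n}1.png',im); print(blobs(im,(24,180,120),(34,255,255))[0])
"
```

```text
t 2.35 pos [ 0.4753 -0.2316  0.2906] rot [ 1.7996e+02 -5.0000e-02  1.6707e+02] w 0.0456 F [0.41 0.47 0.97] q [-13.   1.  37.  92.  -1.  88. 101.]
shift mm [ -3.1 -16.9  40.6] turn rad 0.001
[([104.1, 248.3], [97, 237, 16, 33, 145])]
[([74.7, 375.0], [62, 370, 25, 11, 189])]
```

arm_command(series="-3 -17 0 0 120; 0 0 40 0 120; 0 0 40 0 120; 0 0 25 0 120; 0 0 0 0 120; 0 0 15 0 120; 0 0 15 0 120; 0 0 15 0 120; 0 0 10 0 120; 0 0 0 0 120; 0 0 0 0 120")

```text
time_s: 3.37
tool_pos: [0.4751, -0.2491, 0.1319]
tool_rot: [180.0, 0.0, 167.1]
force: [-0.1, -0.3, 0.7]
grip_width: 0.0461
grasp_force: 0.0
```

arm_command(series="0 0 0 0 255; 0 0 0 0 255; 0 0 0 0 255; 0 0 0 0 255; 0 0 0 0 255; 0 0 0 0 255; 0 0 0 0 255", squeeze=30)

```text
time_s: 3.95
tool_pos: [0.4749, -0.2497, 0.1316]
tool_rot: [180.0, 0.1, 167.1]
force: [0.0, 0.8, 3.0]
grip_width: 0.0254
grasp_force: 30.0
```

arm_command(series="0 0 -8 0 255; 0 0 -12 0 255; 0 0 -20 0 255; 0 0 -25 0 255; 0 0 -35 0 255; 0 0 -40 0 255; 0 0 -40 0 255; 0 0 -30 0 255; 0 0 0 0 255; 0 0 0 0 255")

```text
time_s: 4.78
tool_pos: [0.475, -0.2503, 0.3434]
tool_rot: [-180.0, 0.2, 167.0]
force: [-0.8, 0.2, -1.7]
grip_width: 0.0254
grasp_force: 30.0
```

```bash
python3 -c "
from h import *
to(.5745,.130,.34,183.4)"
```

```text
t 4.78 pos [ 0.475  -0.2503  0.3434] rot [-179.98    0.23  167.04] w 0.0254 F [-0.79  0.2  -1.73] q [-12.   2.  39.  85.  -1.  93. 104.]
shift mm [-11.6 392.9   3.3] turn rad -0.286
```

arm_command(series="-1.2 20 0 0 255; -1.2 39 0 0 255; -1.2 41 0 0 255; -1.2 41 0 0 255; -1.2 41 0 0 255; -1.2 41 0 0 255; -1.2 41 0 0 255; -1.2 41 0 0 255; -1.2 40 0 0 255; -1.2 28 0 0 255; 0 20 0 0 255; 0 0 0 -0.095 255; 0 0 0 -0.096 255; 0 0 0 -0.095 255; 0 0 0 0 255; 0 0 0 0 255; 0 0 0 0 255")

```text
time_s: 6.2
tool_pos: [0.5737, 0.1305, 0.3402]
tool_rot: [-180.0, -0.1, -176.7]
force: [-0.1, 0.1, -1.3]
grip_width: 0.0252
grasp_force: 30.0
```

```bash
python3 -c "
from h import *
to(.5745,.130,.24,183.4)
W=np.zeros((480,800,3),np.uint8)
s=cams.read_camera('scene'); t=cams.read_camera('top')
cv2.imwrite('pics/scene2.png',s);cv2.imwrite('pics/top2.png',t)
W[:,:400]=cv2.resize(s[90:210,215:315],None,fx=4,fy=4,interpolation=2);W[:,400:]=cv2.resize(t[120:240,190:290],None,fx=4,fy=4,interpolation=2)
cv2.imwrite('pics/c2.png',W)"
```

```text
t 6.2 pos [0.5737 0.1305 0.3402] rot [-1.7998e+02 -9.0000e-02 -1.7670e+02] w 0.0252 F [-0.13  0.1  -1.27] q [-32.   9.  19.  77.  -3.  94.  80.]
shift mm [ -1.   -0.5 100.2] turn rad -0.002
```

View pics/c2.png

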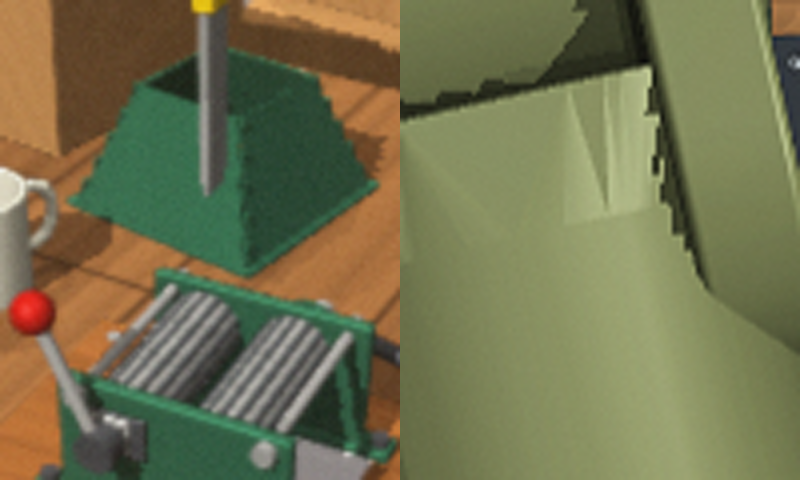

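arm_command(series="-0.8 -0.5 20 0 255; 0 0 30 0 255; 0 0 30 0 255; 0 0 18 0 255; 0 0 0 0 255; 0 0 0 0 255; 0 0 0 0 255")

```text
time_s: 6.88
tool_pos: [0.5758, 0.1304, 0.2448]
tool_rot: [180.0, 0.1, -176.6]
force: [0.2, -0.4, -0.5]
grip_width: 0.0248
grasp_force: 30.0
```

```bash
python3 -c "
from h import *
to(.5745,.130,.24,183.4)
print(proj('scene',(.5737,.1305,.2186)), proj('scene',(.5787,.1305,.2186)))
s=cams.read_camera('scene'); cv2.imwrite('pics/scene3.png',s)
x=cv2.resize(s[120:210,215:325],None,fx=7,fy=6.5,interpolation=2);cv2.imwrite('pics/c3.png',x)"
```

```text
t 6.88 pos [0.5758 0.1304 0.2448] rot [ 1.7997e+02  1.4000e-01 -1.7658e+02] w 0.0248 F [ 0.2  -0.35 -0.55] q [-32.  10.  19.  88.  -3.  83.  81.]
shift mm [ 1.4 -0.3  4.8] turn rad 0.0
[267.37001554 137.43084915] [269.34986051 137.98475489]
```

View pics/c3.png

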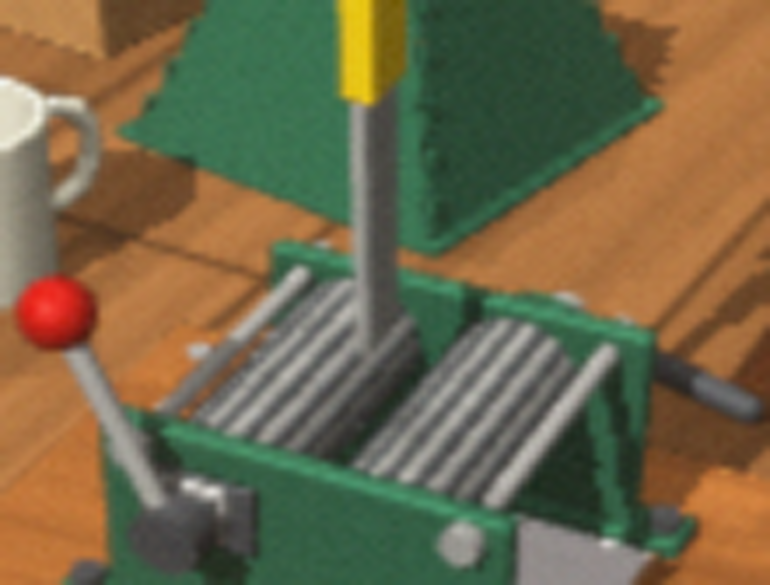

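arm_command(series="1 -0.3 0 0 255; 0 0 10 0 255; 0 0 8 0 255; 0 0 8 0 255; 0 0 8 0 255; 0 0 0 0 255; 0 0 0 0 255")

```text
time_s: 7.52
tool_pos: [0.5734, 0.1298, 0.2081]
tool_rot: [-180.0, -0.1, -176.5]
force: [-0.8, -0.9, -0.6]
grip_width: 0.025
grasp_force: 30.0
```

arm_command(series="-0.6 0 10 0 255; 0 0 10 0 255; 0 0 10 0 255; 0 0 0 0 255; 0 0 10 0 255; 0 0 10 0 255; 0 0 7 0 255; 0 0 0 0 255; 0 0 0 0 255")

```text
time_s: 8.27
tool_pos: [0.5742, 0.1299, 0.1514]
tool_rot: [-180.0, -0.1, -176.5]
force: [0.2, 0.0, 0.1]
grip_width: 0.0252
grasp_force: 30.0
```

```bash
python3 -c "
from h import *
to(.5745,.130,.1416,183.4)"
```

```text
t 8.27 pos [0.5742 0.1299 0.1514] rot [-1.7998e+02 -6.0000e-02 -1.7655e+02] w 0.0252 F [0.17 0.   0.12] q [-31.  12.  18.  96.  -4.  73.  81.]
shift mm [-0.3  0.1  9.8] turn rad 0.001
```

arm_command(series="0 0 4 0 255; 0 0 3 0 255; 0 0 0 0 255; 0 0 0 0 255")

```text
time_s: 8.6
tool_pos: [0.5746, 0.13, 0.1451]
tool_rot: [180.0, 0.0, -176.5]
force: [-0.3, -0.3, -2.2]
grip_width: 0.0251
grasp_force: 30.0
```

arm_command(series="0 0 1 0 255; 0 0 0 0 255; 0 0 1 0 255; 0 0 0 0 255")

```text
time_s: 8.93
tool_pos: [0.5745, 0.13, 0.143]
tool_rot: [180.0, 0.0, -176.5]
force: [0.3, -0.2, -1.5]
grip_width: 0.025
grasp_force: 30.0
```

arm_command(series="0 0 1 0 255; 0 0 0 0 255; 0 0 0 0 255")

```text
time_s: 9.18
tool_pos: [0.5745, 0.13, 0.142]
tool_rot: [180.0, -0.0, -176.6]
force: [0.5, -0.7, -1.6]
grip_width: 0.0255
grasp_force: 30.0
```

arm_command(series="0 0 0.7 0 255; 0 0 0 0 255; 0 0 0 0 255")

```text
time_s: 9.43
tool_pos: [0.5748, 0.13, 0.1417]
tool_rot: [180.0, 0.0, -176.5]
force: [0.1, 0.3, 0.3]
grip_width: 0.0252
grasp_force: 30.0
```

arm_command(series="0 0 0.7 0 255; 0 0 0 0 255; 0 0 0 0 255")

```text
time_s: 9.68
tool_pos: [0.5752, 0.1301, 0.1416]
tool_rot: [180.0, 0.1, -176.5]
force: [-0.1, -0.2, 4.5]
grip_width: 0.0251
grasp_force: 30.0
```

arm_command(series="0 0 0 0 200; 0 0 0 0 120; 0 0 0 0 120; 0 0 0 0 120; 0 0 0 0 120; 0 0 -10 0 120; 0 0 -20 0 120; 0 0 -30 0 120; 0 0 -40 0 120; 0 0 -20 0 120; 25.4 -21.4 0 0 255; 25.4 -21.4 0 0 255; 25.4 -21.4 0 0 255; 25.4 -21.4 0 0 255; 0 0 0 0 255; 0 0 0 0 255; 0 0 0 0 255")

```text
time_s: 11.1
tool_pos: [0.4787, 0.0389, 0.2614]
tool_rot: [179.9, 0.1, -176.5]
force: [1.1, -0.2, 0.2]
grip_width: 0.0074
grasp_force: 0.0
```

```bash
python3 -c "
from h import *
to(.4784,.0387,.155,183.43)
s=cams.read_camera('scene'); cv2.imwrite('pics/scene4.png',s)
print(blobs(s,(0,200,100),(5,255,255))[0][:2])
x=cv2.resize(s[100:210,205:325],None,fx=5,fy=5,interpolation=2);cv2.imwrite('pics/c4.png',x)"
```

```text
t 11.1 pos [0.4787 0.0389 0.2614] rot [ 1.7994e+02  9.0000e-02 -1.7654e+02] w 0.0074 F [ 1.09 -0.25  0.17] q [-30.  -5.  20. 100.   2.  85.  84.]
shift mm [  0.4  -0.3 106.4] turn rad 0.0
[([222.6, 167.6], [218, 163, 10, 10, 83]), ([355.5, 298.6], [334, 275, 43, 48, 1590])]
```

View pics/c4.png

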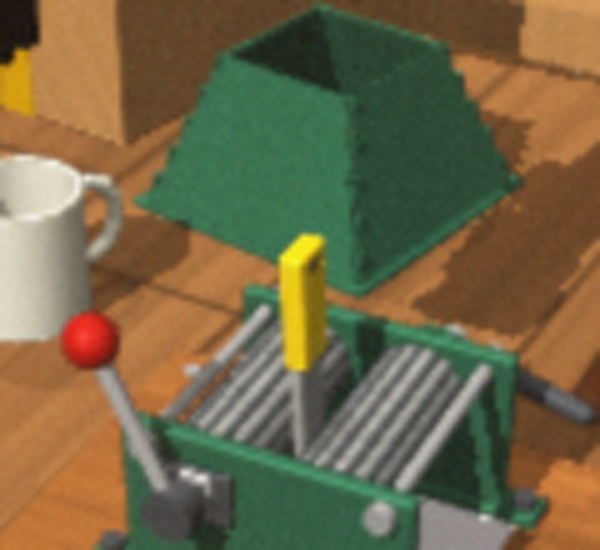

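arm_command(series="0 0 30 0 255; 0 0 30 0 255; 0 0 25 0 255; 0 0 15 0 255; 0 0 6 0 255; 0 0 0 0 255; -4 0 0 0 255; 0 0 0 0 255; 0 0 0 0 255")

```text
time_s: 11.9
tool_pos: [0.4837, 0.039, 0.156]
tool_rot: [180.0, 0.1, -176.5]
force: [0.9, 0.4, -0.2]
grip_width: 0.0003
grasp_force: 0.0
```

```bash
cat >> h.py <<'E'
ML=np.array([.5791,.1302]);MY=np.radians(3.43);MM=np.array([[np.cos(MY),-np.sin(MY)],[np.sin(MY),np.cos(MY)]])
def st():
    o=telemetry.get_obs();p=np.array(o["tool_pos"])
    print("t",round(o["time_s"],2),"local mm",(MM.T@(p[:2]-ML)*1000).round(1),"z",(p[2]*1000).round(1),"Fmill",(MM.T@o["force"][:2]).round(2),"Fz",round(o["force"][2],2))
E
python3 -c "
from h import *
st()"
```

```text
t 11.9 local mm [-100.7  -85.4] z 156.0 Fmill [0.89 0.38] Fz -0.23
```

arm_command(series="-3 0 0 0 255; -3 0 0 0 255; -3 0 0 0 255; -3 0 0 0 255; -3 0 0 0 255; -3 0 0 0 255; -3 0 0 0 255; -3 0 0 0 255; -3 0 0 0 255; -3 0 0 0 255; -3 0 0 0 255; 0 0 0 0 255; 0 0 0 0 255")

```text
time_s: 12.98
tool_pos: [0.5153, 0.0406, 0.1546]
tool_rot: [-180.0, -0.0, -176.6]
force: [0.4, -0.2, 0.1]
grip_width: 0.0003
grasp_force: 0.0
```

```bash
python3 -c "
from h import *
st()
s=cams.read_camera('scene'); cv2.imwrite('pics/scene5.png',s)
print(blobs(s,(0,200,100),(5,255,255))[0][:2],blobs(s,(24,180,120),(34,255,255))[0])"
```

```text
t 12.98 local mm [-69.  -85.6] z 154.6 Fmill [ 0.38 -0.19] Fz 0.13
[([222.6, 167.5], [218, 163, 10, 10, 84]), ([355.5, 298.7], [334, 275, 43, 48, 1595])] [([251.4, 59.5], [248, 58, 8, 4, 16]), ([265.7, 157.7], [261, 147, 9, 26, 104])]
```

```bash
python3 -c "
from h import *
s=cv2.imread('pics/scene5.png');t=cams.read_camera('top'); cv2.imwrite('pics/top5.png',t)
W=np.zeros((500,800,3),np.uint8)
W[:,:400]=cv2.resize(s[110:210,190:270],None,fx=5,fy=5,interpolation=2);W[:,400:]=cv2.resize(t[150:250,230:310],None,fx=5,fy=5,interpolation=2)
cv2.imwrite('pics/c5.png',W)
for p in((0.510,.0406,.1675),(.5153,.0406,.1546)):print(proj('scene',p),proj('top',p))"
```

```text
[221.7856341 168.1520679] [277.82251178 206.68450079]
[224.1224501  173.67444387] [277.40673008 204.40109576]
```

View pics/c5.png

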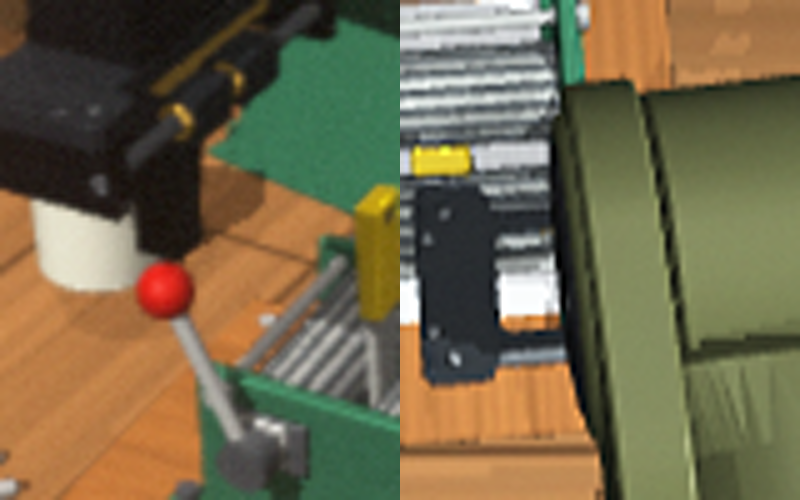

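The crop shows the red ball unmoved at about (223,168), with the closed finger ends passing just above and behind it at about (224,161). The tips stand about 25 mm higher than reported, so I back off and go lower.

arm_command(series="17 0 -2 0 255; 20 0 0 0 255; 0 0 0 0 255; 0 0 10 0 255; 0 0 10 0 255; 0 0 0 0 255; -3 0 0 0 255; -3 0 0 0 255; -3 0 0 0 255; 0 0 0 0 255; 0 0 0 0 255")

```text
time_s: 14.0
tool_pos: [0.4878, 0.0389, 0.1368]
tool_rot: [-180.0, 0.0, -176.6]
force: [-0.4, -0.2, 0.4]
grip_width: 0.0004
grasp_force: 0.0
```

```bash
python3 -c "
from h import *
st()
s=cams.read_camera('scene'); cv2.imwrite('pics/scene6.png',s)
print(blobs(s,(0,200,100),(5,255,255))[0][:2],blobs(s,(24,180,120),(34,255,255))[0])"
```

```text
t 14.0 local mm [-96.6 -85.6] z 136.8 Fmill [-0.42 -0.19] Fz 0.39
[([222.6, 167.8], [218, 163, 10, 11, 82]), ([355.6, 298.7], [334, 275, 43, 48, 1602])] [([248.4, 60.4], [243, 58, 12, 6, 32]), ([264.6, 159.4], [261, 147, 9, 27, 175])]
```

arm_command(series="-2 0 0 0 255; -2 0 0 0 255; -2 0 0 0 255; -2 0 0 0 255; 0 0 0 0 255; 0 0 0 0 255")

```text
time_s: 14.55
tool_pos: [0.4932, 0.0394, 0.1373]
tool_rot: [180.0, -0.3, -176.5]
force: [-9.6, -0.1, 8.8]
grip_width: 0.0005
grasp_force: 5.8
```

```bash
python3 -c "
from h import *
st()
s=cams.read_camera('scene'); cv2.imwrite('pics/scene7.png',s)
print(blobs(s,(0,200,100),(5,255,255))[0][:2])"
```

```text
t 14.55 local mm [-91.2 -85.5] z 137.3 Fmill [-9.62  0.46] Fz 8.76
[([223.4, 167.6], [218, 163, 11, 10, 85]), ([355.6, 298.7], [335, 275, 42, 48, 1593])]
```

arm_command(series="5 0 0 0 255; 3 0 0 0 255; 0 0 10 0 255; 0 0 8 0 255; 0 0 0 0 255; -3 0 0 0 255; -2 0 0 0 255; -2 0 0 0 255; -2 0 0 0 255; -2 0 0 0 255; 0 0 0 0 255; 0 0 0 0 255")

```text
time_s: 15.6
tool_pos: [0.4972, 0.0404, 0.1189]
tool_rot: [179.9, -0.2, -176.5]
force: [-6.2, 1.6, 4.3]
grip_width: 0.0006
grasp_force: 2.9
```

```bash
python3 -c "
from h import *
st()
s=cams.read_camera('scene'); cv2.imwrite('pics/scene8.png',s)
print(blobs(s,(0,200,100),(5,255,255))[0][:2])"
```

```text
t 15.6 local mm [-87.1 -84.7] z 118.9 Fmill [-6.12  1.98] Fz 4.27
[([226.8, 166.4], [222, 162, 10, 9, 64]), ([355.5, 298.7], [334, 275, 43, 48, 1601])]
```

arm_command(series="-2 0 0 0 255; -2 0 0 0 255; -2 0 0 0 255; -2 0 0 0 255; -2 0 0 0 255; -2 0 0 0 255; -2 0 0 0 255; -2 0 0 0 255; -2 0 0 0 255; 0 0 0 0 255; 0 0 0 0 255")

```text
time_s: 16.57
tool_pos: [0.516, 0.0418, 0.119]
tool_rot: [179.9, -0.0, -176.5]
force: [-3.8, 2.0, 3.3]
grip_width: 0.0008
grasp_force: 2.5
```

```bash
python3 -c "
from h import *
st()
s=cams.read_camera('scene'); cv2.imwrite('pics/scene9.png',s)
print(blobs(s,(0,200,100),(5,255,255))[0][:1],blobs(s,(24,180,120),(34,255,255))[0])
x=cv2.resize(s[110:210,195:315],None,fx=6,fy=6,interpolation=2);cv2.imwrite('pics/c9.png',x)
for th in (.2,.3,.4,.5,.6):
    l=np.array([-36-90*np.sin(.45-th),-85]);w=ML+MM@l/1000;print(th,l[0].round(1),proj('scene',(*w,.085+.09*np.cos(.45-th))).round(1))"
```

```text
t 16.57 local mm [-68.3 -84.5] z 119.0 Fmill [-3.66  2.19] Fz 3.28
[([234.1, 166.9], [230, 163, 10, 9, 64])] [([270.2, 160.7], [267, 149, 10, 26, 141])]
0.2 -58.3 [228.  168.1]
0.3 -49.4 [231.5 168.5]
0.4 -40.5 [235.1 169.2]
0.5 -31.5 [238.7 170.2]
0.6 -22.6 [242.4 171.6]
```

View pics/c9.png

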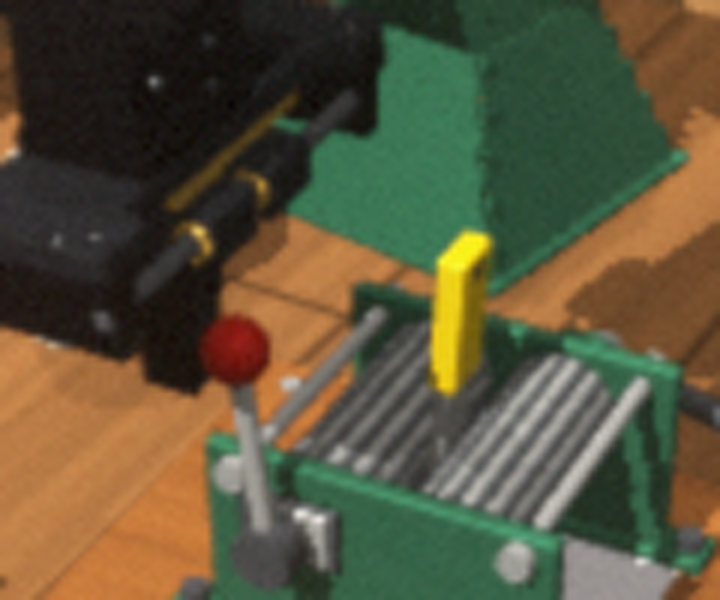

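arm_command(series="-1 0 0 0 255; -1 0 0 0 255; -1 0 0 0 255; -1 0 0 0 255")

```text
time_s: 16.95
tool_pos: [0.5197, 0.0419, 0.119]
tool_rot: [179.9, -0.1, -176.5]
force: [-5.1, 1.7, 4.6]
grip_width: 0.0005
grasp_force: 2.8
```

arm_command(series="-1 0 0 0 255; -1 0 0 0 255; -1 0 0 0 255; -1 0 0 0 255")

```text
time_s: 17.28
tool_pos: [0.5238, 0.0421, 0.119]
tool_rot: [179.9, -0.1, -176.5]
force: [-5.0, 1.4, 4.2]
grip_width: 0.0008
grasp_force: 2.7
```

arm_command(series="-1 0 0 0 255; -1 0 0 0 255; -1 0 0 0 255; -1 0 0 0 255")

```text
time_s: 17.62
tool_pos: [0.5278, 0.0423, 0.119]
tool_rot: [179.9, -0.1, -176.5]
force: [-4.8, 1.9, 3.9]
grip_width: 0.0003
grasp_force: 2.7
```

```bash
python3 -c "
from h import *
st()
s=cams.read_camera('scene'); cv2.imwrite('pics/scene10.png',s)
print(blobs(s,(0,200,100),(5,255,255))[0][:1],blobs(s,(24,180,120),(34,255,255))[0])"
```

```text
t 17.62 local mm [-56.5 -84.7] z 119.0 Fmill [-4.7  2.2] Fz 3.85
[([238.9, 168.0], [235, 164, 9, 9, 62])] [([270.9, 157.9], [268, 149, 9, 21, 107])]
```

arm_command(series="-1 0 0 0 255; -1 0 0 0 255; -1 0 0 0 255")

```text
time_s: 17.92
tool_pos: [0.5306, 0.0424, 0.1189]
tool_rot: [179.9, -0.1, -176.5]
force: [-5.8, 2.6, 4.3]
grip_width: 0.0004
grasp_force: 3.0
```

arm_command(series="-1 0 0 0 255; -1 0 0 0 255; -1 0 0 0 255")

```text
time_s: 18.17
tool_pos: [0.5335, 0.0426, 0.119]
tool_rot: [179.9, -0.1, -176.5]
force: [-6.7, 1.1, 5.3]
grip_width: 0.0005
grasp_force: 3.2
```

```bash
python3 -c "
from h import *
st()
s=cams.read_camera('scene'); cv2.imwrite('pics/scene11.png',s)
print(blobs(s,(0,200,100),(5,255,255))[0][:1],blobs(s,(24,180,120),(34,255,255))[0])"
```

```text
t 18.17 local mm [-50.8 -84.7] z 119.0 Fmill [-6.62  1.52] Fz 5.27
[([241.3, 168.7], [237, 165, 10, 9, 67])] [([271.4, 156.1], [268, 149, 9, 19, 77])]
```

arm_command(series="6 0 0 0 255; 15 0 0 0 255; 0 0 -40 0 120; 0 0 -40 0 120; 0 0 -40 0 120; 0 0 -20 0 120; 0 -40 0 0 120; 0 -40 0 0 120; 0 -40 0 0 120; 0 -40 0 0 120; 0 0 0 0 120")

```text
time_s: 19.13
tool_pos: [0.5221, -0.1307, 0.2594]
tool_rot: [-179.6, 0.1, -177.4]
force: [-0.9, -0.7, -0.2]
grip_width: 0.0447
grasp_force: 0.0
```

```bash
python3 -c "
from h import *
st()
W=np.zeros((500,800,3),np.uint8)
s=cams.read_camera('scene'); t=cams.read_camera('top')
cv2.imwrite('pics/scene12.png',s);cv2.imwrite('pics/top12.png',t)
print(blobs(s,(0,200,100),(5,255,255))[0][:1],blobs(s,(22,150,60),(36,255,255))[0],blobs(t,(22,150,60),(36,255,255))[0])
W[:,:400]=cv2.resize(s[135:197,240:290],(400,500),interpolation=2);W[:,400:]=cv2.resize(t[150:200,215:255],None,fx=10,fy=10,interpolation=2)
cv2.imwrite('pics/c12.png',W)"
```

```text
t 19.13 local mm [ -72.5 -257. ] z 259.4 Fmill [-0.93 -0.68] Fz -0.17
[([241.0, 169.0], [236, 165, 11, 9, 69])] [([250.8, 59.2], [244, 57, 14, 6, 40]), ([271.2, 161.6], [266, 149, 11, 27, 193])] [([489.8, 112.8], [470, 106, 42, 14, 112]), ([237.7, 175.2], [232, 171, 12, 10, 93]), ([43.0, 374.4], [0, 345, 115, 39, 1453])]
```

View pics/c12.png

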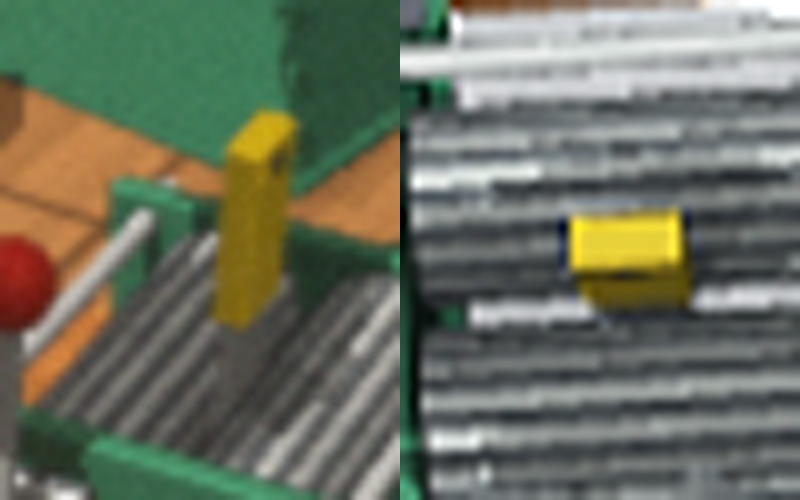

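```bash
python3 -c "
from h import *
L=lambda p:((MM.T@(p[:2]-ML))*1000).round(1)
print('top',L(onz('top',(237.2,173.5),.184)),'tri',cross((240+262/8-.4,135+138/8.06-.4),(237.2,173.5)))
for a in((569,215),(683,208),(685,262),(572,270)): print(L(onz('top',(215+(a[0]-400)/10-.5,150+a[1]/10-.5),.184)))
for a in((600,305),(690,303)): print('bot',L(onz('top',(215+(a[0]-400)/10-.5,150+a[1]/10-.5),.125)))
to(*(ML+MM@[.006,0]),.25,183.43)"
```

```text
top [5.  0.7] tri (array([0.58502197, 0.13178495, 0.18445473]), np.float64(0.002445584742112865))
[11.4 13.2]
[ 11.3 -12.2]
[ -0.8 -11.8]
[-0.9 13.3]
bot [-4.1 10.3]
bot [ -5.  -11.1]
t 19.23 pos [ 0.5229 -0.122   0.2588] rot [-1.7994e+02  9.0000e-02 -1.7686e+02] w 0.0457 F [ 0.27  2.25 -0.03] q [-20.   3.  31.  94.  -1.  84. 105.]
shift mm [-75.9 248.8   8.6] turn rad -0.005
```

arm_command(series="-10.6 25 0 0 120; -10.6 38 0 0 120; -10.6 40 0 0 120; -10.6 40 0 0 120; -10.6 40 0 0 120; -10.6 38 0 -0.003 120; -10.4 28 0 0 120; 0 0 0 0 120; 0 0 0 0 120; 0 0 0 0 120")

```text
time_s: 20.07
tool_pos: [0.5815, 0.1342, 0.2584]
tool_rot: [-179.9, 0.0, -176.3]
force: [0.4, 0.3, -0.3]
grip_width: 0.0463
grasp_force: 0.0
```

```bash
python3 -c "
from h import *
st()
to(*(ML+MM@[.004,.0007]),.1425,183.43)"
```

```text
t 20.07 local mm [2.6 3.8] z 258.4 Fmill [0.38 0.29] Fz -0.3
t 20.07 pos [0.5815 0.1342 0.2584] rot [-179.95    0.   -176.3 ] w 0.0463 F [ 0.36  0.32 -0.3 ] q [-33.  11.  21.  85.  -4.  85.  81.]
shift mm [ -1.4  -3.  115.9] turn rad 0.005
```

arm_command(series="-1.4 -3 0 0.004 120; 0 0 30 0 120; 0 0 30 0 120; 0 0 25 0 120; 0 0 18 0 120; 0 0 12 0 120; 0 0 0 0 120; 0 0 0 0 120", squeeze=25)

```text
time_s: 20.73
tool_pos: [0.5835, 0.13, 0.1441]
tool_rot: [-180.0, 0.0, -176.7]
force: [-0.7, -0.6, -0.1]
grip_width: 0.046
grasp_force: 0.0
```

```bash
python3 -c "
from h import *
st()"
```

```text
t 20.73 local mm [ 4.4 -0.5] z 144.1 Fmill [-0.76 -0.52] Fz -0.08
```

arm_command(series="0 0 0 0 255; 0 0 0 0 255; 0 0 0 0 255; 0 0 0 0 255; 0 0 0 0 255; 0 0 0 0 255")

```text
time_s: 21.23
tool_pos: [0.5839, 0.1316, 0.1447]
tool_rot: [179.9, 0.1, -176.6]
force: [0.1, 0.9, 4.4]
grip_width: 0.0247
grasp_force: 25.0
```

arm_command(series="0 0 -0.5 0 255; 0 0 -0.5 0 255; 0 0 -0.5 0 255; 0 0 -0.5 0 255")

```text
time_s: 21.57
tool_pos: [0.5828, 0.1312, 0.1449]
tool_rot: [180.0, -0.1, -176.6]
force: [2.0, 1.6, -4.0]
grip_width: 0.0247
grasp_force: 25.0
```

arm_command(series="0 0 -0.5 0 255; 0 0 -0.5 0 255; 0 0 -0.5 0 255; 0 0 -0.5 0 255")

```text
time_s: 21.9
tool_pos: [0.5813, 0.1306, 0.1454]
tool_rot: [-179.9, -0.3, -176.6]
force: [-0.1, 2.2, -13.5]
grip_width: 0.0248
grasp_force: 25.0
```

arm_command(series="0 0 -0.4 0 255; 0 0 -0.4 0 255; 0 0 -0.4 0 255")

```text
time_s: 22.15
tool_pos: [0.5823, 0.1306, 0.1477]
tool_rot: [-180.0, -0.1, -176.6]
force: [-1.8, 1.4, -12.4]
grip_width: 0.0247
grasp_force: 25.0
```

arm_command(series="0 0 -0.4 0 255; 0 0 -0.4 0 255; 0 0 -0.4 0 255")

```text
time_s: 22.4
tool_pos: [0.583, 0.1306, 0.1498]
tool_rot: [-180.0, -0.0, -176.6]
force: [-1.1, 0.9, -14.4]
grip_width: 0.0249
grasp_force: 25.0
```

arm_command(series="0.8 0 0 0 255; 0.8 0 0 0 255; 0.8 0 0 0 255; 0.8 0 0 0 255; 0.8 0 0 0 255; 0.5 0 0 0 255; 0 0 0 0 255; 0 0 0 0 255")

```text
time_s: 23.07
tool_pos: [0.579, 0.1306, 0.1503]
tool_rot: [180.0, 0.0, -176.6]
force: [-0.1, -0.5, -12.5]
grip_width: 0.0245
grasp_force: 25.0
```

```bash
python3 -c "
from h import *
st()
s=cams.read_camera('scene');cv2.imwrite('pics/scene13.png',s);print(blobs(s,(22,150,60),(36,255,255))[0])"
```

```text
t 23.07 local mm [-0.1  0.4] z 150.3 Fmill [-0.11 -0.52] Fz -12.46
[([269.5, 161.6], [265, 147, 10, 27, 170])]
```

arm_command(series="0.3 0 -0.4 0 255; 0.3 0 -0.4 0 255; 0 0 -0.4 0 255; 0 0 -0.4 0 255")

```text
time_s: 23.45
tool_pos: [0.5783, 0.1306, 0.1518]
tool_rot: [180.0, 0.0, -176.6]
force: [0.8, 0.5, -11.2]
grip_width: 0.0247
grasp_force: 25.0
```

arm_command(series="0 0 -0.4 0 255; 0 0 -0.4 0 255; 0 0 -0.4 0 255")

```text
time_s: 23.7
tool_pos: [0.5783, 0.1306, 0.1529]
tool_rot: [-180.0, 0.0, -176.6]
force: [0.4, 0.1, -11.7]
grip_width: 0.0247
grasp_force: 25.0
```

arm_command(series="0 0 -0.4 0 255; 0 0 -0.4 0 255; 0 0 -0.4 0 255")

```text
time_s: 23.95
tool_pos: [0.5782, 0.1306, 0.1541]
tool_rot: [-180.0, 0.0, -176.6]
force: [-0.7, -0.1, -11.5]
grip_width: 0.0252
grasp_force: 25.0
```

arm_command(series="0 0 -0.4 0 255; 0 0 -0.4 0 255; 0 0 -0.4 0 255")

```text
time_s: 24.2
tool_pos: [0.5782, 0.1306, 0.1553]
tool_rot: [180.0, 0.0, -176.6]
force: [-0.0, 0.7, -12.8]
grip_width: 0.0247
grasp_force: 25.0
```

arm_command(series="0 0 -0.4 0 255; 0 0 -0.4 0 255; 0 0 -0.4 0 255")

```text
time_s: 24.45
tool_pos: [0.5782, 0.1306, 0.1565]
tool_rot: [180.0, 0.0, -176.6]
force: [0.2, 1.6, -12.0]
grip_width: 0.025
grasp_force: 25.0
```

arm_command(series="0 0 0.8 0 255; 0 0 0.8 0 255; 0 0 0.8 0 255; 0 0 0 0 255; 0 0 0 0 200; 0 0 0 0 120; 0 0 0 0 120; 0 0 0 0 120; 0 0 0 0 120; 0 0 0 0 120; 0 0 -5 0 120; 0 0 -20 0 120; 0 0 -40 0 120; 0 0 -40 0 120; 10 -40 0 0 120; 10 -40 0 0 120; 10 -40 0 0 120; 10 -40 0 0 120; 10 -40 0 0 120; 0 0 0 0 120")

```text
time_s: 26.12
tool_pos: [0.5379, -0.0835, 0.2604]
tool_rot: [-179.7, 0.0, -177.4]
force: [0.0, -1.3, 0.6]
grip_width: 0.0457
grasp_force: 0.0
```

```bash
python3 -c "
from h import *
st()
W=np.zeros((500,800,3),np.uint8)
s=cams.read_camera('scene'); t=cams.read_camera('top')
print(blobs(s,(0,200,100),(5,255,255))[0][:1],blobs(s,(22,150,60),(36,255,255))[0])
W[:,:400]=cv2.resize(s[125:197,220:290],(400,500),interpolation=2);W[:,400:]=cv2.resize(t[150:200,215:255],None,fx=10,fy=10,interpolation=2)
cv2.imwrite('pics/c14.png',W)"
```

```text
t 26.12 local mm [ -53.9 -210.8] z 260.4 Fmill [-0.06 -1.28] Fz 0.56
[([240.9, 168.9], [236, 165, 11, 9, 72])] [([251.6, 59.1], [246, 58, 12, 4, 29]), ([269.5, 157.2], [265, 144, 10, 28, 200])]
```

View pics/c14.png

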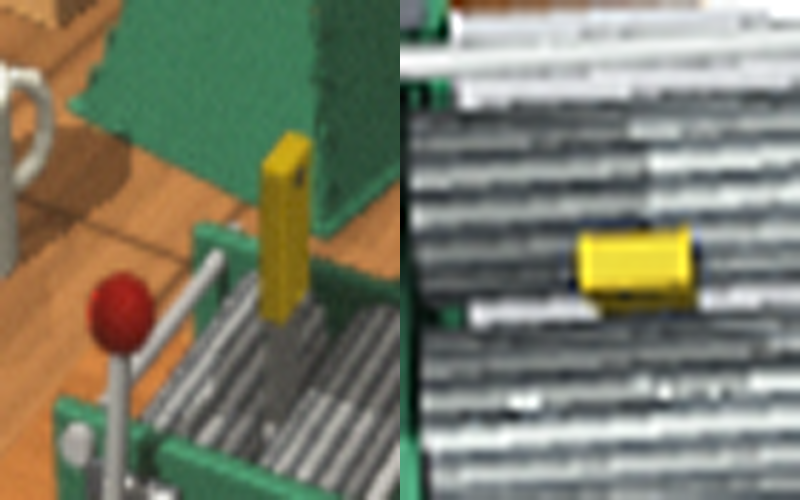

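The picture shows the feeler upright in the gap (handle at scene 269,157), held clear of the plate, with the lever unmoved (241,169) and the gripper away from everything.

arm_command(series="0 0 0 0 120; 0 0 0 0 120; 0 0 0 0 120")

```text
time_s: 26.47
tool_pos: [0.5404, -0.0701, 0.2589]
tool_rot: [180.0, -0.0, -176.4]
force: [-0.1, 0.0, 0.4]
grip_width: 0.046
grasp_force: 0.0
```

```bash
python3 -c "
from cell import env
print(env.sign_off())"
```

```text
the job is handed in; nothing more can be done
None
```

The gap is set: the yellow feeler stands upright in the nip, drawing with a steady drag of about 10.5 N over its weight, its foot about 11 mm off the plate; the job is handed in at about 26 s.

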